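Open the push-catch display lid over the hair tie

TASK

A customer wants the hair tie on its kraft card that lies in one of the three compartments of the glass-topped display case: open that compartment for her, leaving the other two lids shut. Press the front edge of its lid down gently until the push catch lets go, take the fingers away so that the lid springs ajar, then put the fingertips under its front edge and push the lid up and over until it leans back open by itself. Only touch and push: do not pinch the lid, and leave the goods in the case and the stock around it where they lie.

Things in the scene. Friction and masses are not known exactly. Their poses are not given: they have to be found in the camera images.
- hair_tie_mid (a point): crochet hair tie with a flower on a flat rectangular kraft card, 155 x 88 x 16 mm, lying in one compartment of the display case; the point is its centre. It is only looked for, not handled. Of the three goods in the case it is the rectangular card; the other two are round.
- scrubby_mid (a point): round crochet face scrubby with a small paper tag, 89 mm across, 45 mm high, lying in another compartment (point: its middle); leave it alone.
- coasters_mid (a point): flat round tied stack of crochet coasters with a paper tag, 115 mm across, 28 mm high, lying in the third compartment (point: its middle); leave it alone.
- display_case: light wooden display case fixed to the table, 200 mm deep (x, away from the robot), 438 mm wide (y, to the left), 94.5 mm high; origin under its centre. Three compartments 130 mm wide side by side at 142 mm pitch, each with its own glass lid between 12 mm dividers level with the shut lids. The front rail below the lids ends 68 mm up: a 12 mm gap under a shut lid's front edge.
- lid_left (a joint): left lid, rad: 0 shut, opening positive. Latched, it resists any pull; its front edge pressed down with 6 to 10 N trips the catch 4 to 6 mm down, above its stop (8 mm, -0.052). Let go, a pin lifts it to 0.31, edge 50 mm up, where it rests; a tripped catch stays tripped. It then opens freely, damped, sinks back if let go before upright, and past 1.57 leans back on its stop at 1.72.
- lid_left_front (a point): middle of the left lid's lower front edge, moving with the lid. x axis: along the lid from this edge to the hinge line 168 mm away, which lies 7 mm above this point, half-way up the lid; y along the edge (lid 127 mm wide, 0.3 kg); z out of its top, 14 mm above this point (the upper 6 mm are set back 3 mm). The front bar is 26 mm wide, glass behind it.
- bay_left (a point): middle of the floor of the left compartment, 8 mm above the table. With its lid open, an 8 mm ejector pin stands on the front rail 30 mm right of the compartment's middle, and a 32 mm striker tongue hangs from the lid's front 52 mm right of the middle: reach under the lid in its middle or left half.
- lid_middle (a joint): middle lid, rad: 0 shut, opening positive. Latched, it resists any pull; its front edge pressed down with 6 to 10 N trips the catch 4 to 6 mm down, above its stop (8 mm, -0.052). Let go, a pin lifts it to 0.31, edge 50 mm up, where it rests; a tripped catch stays tripped. It then opens freely, damped, sinks back if let go before upright, and past 1.57 leans back on its stop at 1.72.
- lid_middle_front (a point): middle of the middle lid's lower front edge, moving with the lid. x axis: along the lid from this edge to the hinge line 168 mm away, which lies 7 mm above this point, half-way up the lid; y along the edge (lid 127 mm wide, 0.3 kg); z out of its top, 14 mm above this point (the upper 6 mm are set back 3 mm). The front bar is 26 mm wide, glass behind it.
- bay_middle (a point): middle of the floor of the middle compartment, 8 mm above the table. With its lid open, an 8 mm ejector pin stands on the front rail 30 mm right of the compartment's middle, and a 32 mm striker tongue hangs from the lid's front 52 mm right of the middle: reach under the lid in its middle or left half.
- lid_right (a joint): right lid, rad: 0 shut, opening positive. Latched, it resists any pull; its front edge pressed down with 6 to 10 N trips the catch 4 to 6 mm down, above its stop (8 mm, -0.052). Let go, a pin lifts it to 0.31, edge 50 mm up, where it rests; a tripped catch stays tripped. It then opens freely, damped, sinks back if let go before upright, and past 1.57 leans back on its stop at 1.72.
- lid_right_front (a point): middle of the right lid's lower front edge, moving with the lid. x axis: along the lid from this edge to the hinge line 168 mm away, which lies 7 mm above this point, half-way up the lid; y along the edge (lid 127 mm wide, 0.3 kg); z out of its top, 14 mm above this point (the upper 6 mm are set back 3 mm). The front bar is 26 mm wide, glass behind it.
- bay_right (a point): middle of the floor of the right compartment, 8 mm above the table. With its lid open, an 8 mm ejector pin stands on the front rail 30 mm right of the compartment's middle, and a 32 mm striker tongue hangs from the lid's front 52 mm right of the middle: reach under the lid in its middle or left half.
- sleeve_a_mid (a point): crochet glasses sleeve, 206 x 78 x 23 mm, in front of the case towards the left (point: its middle); leave it alone.
- sleeve_b_mid (a point): crochet glasses sleeve, 208 x 91 x 25 mm, in front of the case towards the right (point: its middle); leave it alone.
- sleeve_c_mid (a point): crochet glasses sleeve, 203 x 80 x 22 mm, to the right of the case (point: its middle); leave it alone.
- coaster_pile_mid (a point): large round stack of crochet coasters, 133 x 37 mm, to the left of the case (point: its middle); leave it alone.

How it is judged:
By the outcome, as a careful person would: the job done as asked, in the order asked, and still so for the second after the job is handed in, with the robot touching nothing.
It also fails if it takes over 48 s, if anything falls off the work surface, if the arm or the gripper's body presses on something with over 40 N, if the wrist force passes 120 N, or if a joint passes its speed limit or range.

ROBOT

A 6-joint arm with a two-finger parallel gripper is mounted at the origin on a cart in front of the work surface, level with it; the furniture and walls round the work are solid. World frame = base frame: x ahead of the robot, y to its left, z up, the work surface at z = 0. Lengths are in m, angles in rad, forces in N, time in s.
With the tool pointing down it reaches from about 0.35 to 0.975 m from the base axis. Payload 4.9 kg.
Tool frame: the origin (TCP) lies at the very end of the fingers, on their centre line; the grasp point (between the pads) lies 19 mm behind it (manip.tcp_to_grasp is the distance from the TCP to the grasp point, in m); z points along the fingers, y is the direction in which the jaws open and shut (so a half turn about z gives the same grasp; the last joint's range is limited). The gripper opens to 85 mm and grips with 20 to 120 N. Pads are 22 mm wide; open, the fingers measure 114 mm over their backs; the gripper's body (76 mm by 85 mm) begins 54 mm behind the grasp point. The pads swing forward as they close: fully open they stand 13 mm farther back than shut.
Start: joints at [-1.465, 0.053, 1.613, -0, 1.476, -0.119], TCP at [0.139, -0.609, 0.231] pointing down, gripper open.
Joint ranges: [-3.01, 3.01], [-1.01, 2.22], [0.06, 2.58], [-1.02, 4.17], [0.09, 2.62], [-3.14, 3.14]. Speed limits (rad/s): [2.57, 2.57, 3.14, 3.14, 3.14, 3.14].

INTERFACE

Orientations are given as a unit quaternion [w, x, y, z].
In Python, from plant import sensors, cams, job, finder, manip gives the robot as it stands.
- The arm moves only by the shell command python3 -m pendant 'ROWS'. ROWS is JSON, a list of rows, each an object of numbers: "wx", "wy", "wz": the turn, a rotation vector about the tool's x, y, z in degrees; "dx", "dy", "dz": the shift along the tool's x, y, z in m; "hand": the gripper's target within -1 to 1 (fully open at 1, half-way at 0, shut at -1). A call has 1 to 20 rows; each row is the pose to reach, as a shift and turn from the pose commanded when the call began, along the tool's axes at that moment; what a row does not reach only later rows make up. A row lasts 1/12 s, in which the tool goes at most 41.7 mm and 7.16 degrees, less where a joint would pass 70% of its speed; a pose out of reach is approached as far as the arm can. A call with a gripper value outside its range is refused whole. The fingers move at their own pace and stop on an object; the grip force is fixed at half the most. Time passes only in rows, so rows that repeat a pose let the fingers close. It gives the time, the measured TCP pose, the force and the opening at its end, in the units of the state.
- sensors.state(): the state, without advancing time (a new reading comes with each control period).
- cams.grab_frame(name): name is "scene" or "top"; returns (picture, depth): 420x560x3 uint8, red, green, blue; 420x560 float32, m along the optical axis (not along the pixel's ray), 0 where there is no reading.
- cams.calibration(name): a dict with "fov_y" (degrees; the focal length in pixels is half the picture's height over the tangent of half this angle, whatever the lens; pixels are square), "cx", "cy" (the principal point, pixels), "pose" (4x4, takes a point from camera to world coordinates). Camera axes: x right, y down, z forward; pixel columns grow to the right and rows downward; lengths in m; the calibration is good to about 2 mm. A picture is of the moment at which its call begins. calibration takes no time and is no camera call.
- job.job_done(): hands the job in, once; it reports no verdict.
Trained networks look in the newest picture that a camera, given by its name, has taken for a name from the list of things; names that differ only in an ending like _2 or _b are one class to them, and where a whole thing is asked for, a point or a joint stands for the part that bears it (a point fixed in the world has none). Each returns a list of dicts, best first, with "score" (0 to 1); they miss things now and then, are a little off and sometimes report something else, mostly with a low value. They report only what shows in the picture. A call takes as long as a camera call.
- finder.look_for(camera, thing): "position" ([x, y, z] in m, in world coordinates, good to about 4 mm: the middle of the surface that is visible of it).
The state is a dict: "time": time; "joint_pos": joint angles; "joint_vel": joint speeds; "joint_efforts": joint torques, N m; "tool_pos": TCP position; "tool_rot": TCP orientation; "contact_force": force on the tool from outside, world axes, zero at the start; "ft_torque": the same for the moment, N m; "gripper_width": opening from 0.0 (shut) to 1.0 (fully open).
Only numpy, scipy, OpenCV 4.12 (cv2) and the standard library are available. Lean on these libraries where they do the work, as an engineer would, in place of code of your own. Each camera call takes 0.05 s, during which the arm holds its last target. There are 200 camera calls.

## Working session

There is one attempt and no reset: what is moved stays moved. The work goes in short steps, Python scripts to look and compute and a shell command to move; the robot and the scene stay as the last step left them, time stands still between calls to the robot, and variables do not carry over. Pictures are saved under pics/ and viewed, about 8 in all and at most 12, crops included, and the job is handed in when it is done.

```bash
mkdir -p pics
python3 - <<'E'
from plant import sensors,cams,finder
import cv2
for n in("scene","top"):
    p,d=cams.grab_frame(n); cv2.imwrite(f"pics/{n}1.png",p[:,:,::-1])
    for t in("hair_tie_mid","scrubby_mid","coasters_mid","lid_left_front","lid_middle_front","lid_right_front","display_case"):
        print(n,t,[(r["score"],[round(x,3) for x in r["position"]]) for r in finder.look_for(n,t)[:3]])
s=sensors.state();print(s)
E
```

```text
scene hair_tie_mid []
scene scrubby_mid []
scene coasters_mid []
scene lid_left_front [(0.85, [0.545, 0.081, 0.096])]
scene lid_middle_front [(0.68, [0.56, -0.061, 0.093]), (0.39, [0.37, 0.163, 0.016])]
scene lid_right_front [(0.84, [0.577, -0.208, 0.088]), (0.4, [0.548, -0.024, 0.091])]
scene display_case [(0.6, [0.55, -0.022, 0.086]), (0.35, [0.369, 0.165, 0.017]), (0.18, [0.418, 0.373, 0.023])]
top hair_tie_mid []
top scrubby_mid [(0.21, [0.58, -0.065, 0.091])]
top coasters_mid []
top lid_left_front [(0.97, [0.552, 0.076, 0.089]), (0.4, [0.576, -0.065, 0.086])]
top lid_middle_front [(0.87, [0.569, -0.067, 0.087])]
top lid_right_front [(0.89, [0.578, -0.209, 0.089])]
top display_case [(0.95, [0.577, -0.067, 0.091]), (0.55, [0.564, -0.066, 0.09])]
{'time': 0.8, 'joint_pos': array([-1.46499094e+00,  5.26840498e-02,  1.61288360e+00,  1.23395265e-05,
        1.47601273e+00, -1.18994619e-01]), 'joint_vel': array([-8.50740015e-05,  1.11950881e-03,  1.86203751e-04,  3.81662561e-05,
       -1.24919276e-04,  3.23020598e-04]), 'joint_efforts': array([ 1.87276055e-03, -3.93637419e+01, -3.70437169e+01, -1.49266689e-04,
        2.11806996e-04, -8.64584905e-06]), 'tool_pos': array([ 0.13932511, -0.6092578 ,  0.23132328]), 'tool_rot': array([6.17441647e-06, 9.93689833e-01, 1.12162898e-01, 6.10148827e-06]), 'contact_force': array([-0.48541412,  0.34689802, -0.29263888]), 'ft_torque': array([ 0.03619107, -0.00900201,  0.02505767]), 'gripper_width': 0.9970207273811768}
```

View pics/top1.png

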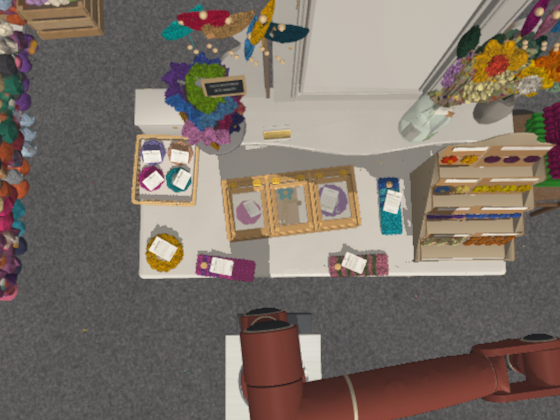

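View pics/scene1.png

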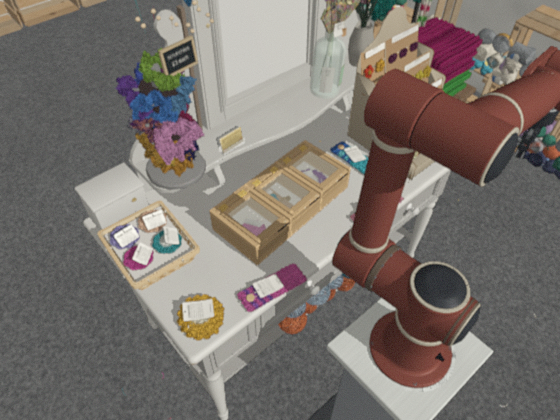

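The top view shows the case at px (222–358, 168–240), with round items at (248,210) and (333,202) and something teal and squarish in the middle at (290,205). I'll enlarge that and measure the case.

```bash
cat > h.py <<'E'
import numpy as np
from plant import cams
def cloud(n):
    p,d=cams.grab_frame(n); c=cams.calibration(n); h,w=d.shape
    f=h/2/np.tan(np.radians(c["fov_y"])/2); v,u=np.mgrid[:h,:w]
    P=np.stack([(u-c["cx"])*d/f,(v-c["cy"])*d/f,d,np.ones_like(d)],-1)@np.array(c["pose"]).T
    return p,d,P[...,:3]
E
python3 - <<'E'
from h import *; import cv2
p,d,P=cloud("top"); 
cv2.imwrite("pics/crop.png",cv2.resize(p[160:245,215:365,::-1],None,fx=5,fy=5,interpolation=cv2.INTER_CUBIC))
X=P[160:245,215:365].reshape(-1,3); 
m=(d[160:245,215:365].ravel()>0)&(X[:,2]>.075)&(X[:,2]<.115)
Y=X[m]; r=cv2.minAreaRect((Y[:,:2]*1000).astype(np.float32)); print(r,cv2.boxPoints(r),np.percentile(Y[:,2],[5,25,50,75,95]),m.sum())
c=cams.calibration("top");print(c)
E
```

```text
((581.4053344726562, -66.23666381835938), (201.19662475585938, 438.6073913574219), 6.059207916259766) [[ 458.22015  141.22308]
 [ 504.51788 -294.93396]
 [ 704.5905  -273.6964 ]
 [ 658.2928   162.46063]] [0.08495988 0.08892078 0.09163522 0.09426264 0.09792073] 7908
{'fov_y': 48.94131902015468, 'cx': 273.10315588057887, 'cy': 222.08682266550124, 'pose': array([[-0.00898895, -0.99277084,  0.11968817,  0.33664776],
       [-0.99994239,  0.00962648,  0.00474946, -0.01463294],
       [-0.0058673 , -0.11963858, -0.99280017,  1.5789859 ],
       [ 0.        ,  0.        ,  0.        ,  1.        ]])}
```

View pics/crop.png

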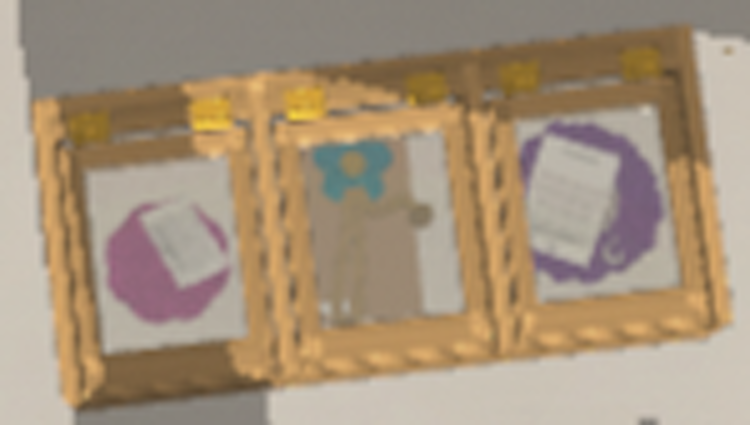

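The middle compartment holds the rectangular kraft card with the teal flower (crop centre about (370,230)). The other two hold round goods, so the middle lid is the one to open. The case is at about (0.581, -0.066) with a yaw of 6.06°. I'll move above the front bar of the middle lid with the fingers shut.

```bash
python3 -m pendant '[{"dx":0.465,"dy":-0.441,"dz":0.08,"wz":6.8,"hand":-1},{"dx":0.465,"dy":-0.441,"dz":0.08,"wz":6.8,"hand":-1},{"dx":0.465,"dy":-0.441,"dz":0.08,"wz":6.8,"hand":-1},{"dx":0.465,"dy":-0.441,"dz":0.08,"wz":6.8,"hand":-1},{"dx":0.465,"dy":-0.441,"dz":0.08,"wz":6.8,"hand":-1},{"dx":0.465,"dy":-0.441,"dz":0.08,"wz":6.8,"hand":-1},{"dx":0.465,"dy":-0.441,"dz":0.08,"wz":6.8,"hand":-1},{"dx":0.465,"dy":-0.441,"dz":0.08,"wz":6.8,"hand":-1},{"dx":0.465,"dy":-0.441,"dz":0.08,"wz":6.8,"hand":-1},{"dx":0.465,"dy":-0.441,"dz":0.08,"wz":6.8,"hand":-1},{"dx":0.465,"dy":-0.441,"dz":0.08,"wz":6.8,"hand":-1},{"dx":0.465,"dy":-0.441,"dz":0.08,"wz":6.8,"hand":-1},{"dx":0.465,"dy":-0.441,"dz":0.08,"wz":6.8,"hand":-1},{"dx":0.465,"dy":-0.441,"dz":0.08,"wz":6.8,"hand":-1},{"dx":0.465,"dy":-0.441,"dz":0.08,"wz":6.8,"hand":-1},{"dx":0.465,"dy":-0.441,"dz":0.08,"wz":6.8,"hand":-1},{"dx":0.465,"dy":-0.441,"dz":0.08,"wz":6.8,"hand":-1},{"dx":0.465,"dy":-0.441,"dz":0.08,"wz":6.8,"hand":-1},{"dx":0.465,"dy":-0.441,"dz":0.08,"wz":6.8,"hand":-1}]'
python3 - <<'E'
from h import *; import cv2
from plant import sensors
s=sensors.state();print(s["joint_pos"],s["contact_force"])
p,d,P=cloud("top"); a=p[130:290,190:390,::-1]
p,d,P=cloud("scene"); b=p[130:290,190:390,::-1]
cv2.imwrite("pics/c2.png",np.hstack([cv2.resize(x,None,fx=2,fy=2,interpolation=cv2.INTER_CUBIC) for x in(a,b)]))
E
```

```text
[-1.46496893e+00  5.27268156e-02  1.61289297e+00  2.02408253e-05
  1.47600030e+00 -1.19011543e-01] [-0.18819806  0.67654567  0.80422456]invalid input
```

View pics/c2.png

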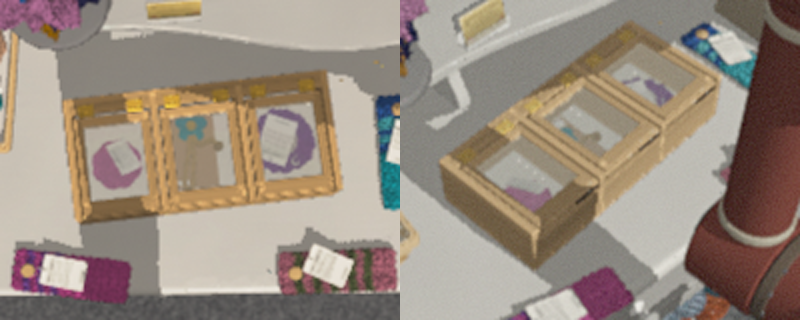

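The picture shows the case unchanged, and the command was refused. I'll retry with every field given.

```bash
python3 -m pendant '[{"wx":0,"wy":0,"wz":1,"dx":0.03,"dy":-0.03,"dz":0.005,"hand":-1}]'
```

```text
time: 1.03
tool_pos: [0.1588, -0.5779, 0.2269]
tool_rot: [0.002, 0.995, 0.101, -0.001]
contact_force: [0.4, 1.1, 0.8]
gripper_width: 0.882
```

```bash
python3 -m pendant '[{"wx":0,"wy":0,"wz":5.8,"dx":0.428,"dy":-0.419,"dz":0.075,"hand":-1},{"wx":0,"wy":0,"wz":5.8,"dx":0.428,"dy":-0.419,"dz":0.075,"hand":-1},{"wx":0,"wy":0,"wz":5.8,"dx":0.428,"dy":-0.419,"dz":0.075,"hand":-1},{"wx":0,"wy":0,"wz":5.8,"dx":0.428,"dy":-0.419,"dz":0.075,"hand":-1},{"wx":0,"wy":0,"wz":5.8,"dx":0.428,"dy":-0.419,"dz":0.075,"hand":-1},{"wx":0,"wy":0,"wz":5.8,"dx":0.428,"dy":-0.419,"dz":0.075,"hand":-1},{"wx":0,"wy":0,"wz":5.8,"dx":0.428,"dy":-0.419,"dz":0.075,"hand":-1},{"wx":0,"wy":0,"wz":5.8,"dx":0.428,"dy":-0.419,"dz":0.075,"hand":-1},{"wx":0,"wy":0,"wz":5.8,"dx":0.428,"dy":-0.419,"dz":0.075,"hand":-1},{"wx":0,"wy":0,"wz":5.8,"dx":0.428,"dy":-0.419,"dz":0.075,"hand":-1},{"wx":0,"wy":0,"wz":5.8,"dx":0.428,"dy":-0.419,"dz":0.075,"hand":-1},{"wx":0,"wy":0,"wz":5.8,"dx":0.428,"dy":-0.419,"dz":0.075,"hand":-1},{"wx":0,"wy":0,"wz":5.8,"dx":0.428,"dy":-0.419,"dz":0.075,"hand":-1},{"wx":0,"wy":0,"wz":5.8,"dx":0.428,"dy":-0.419,"dz":0.075,"hand":-1},{"wx":0,"wy":0,"wz":5.8,"dx":0.428,"dy":-0.419,"dz":0.075,"hand":-1},{"wx":0,"wy":0,"wz":5.8,"dx":0.428,"dy":-0.419,"dz":0.075,"hand":-1},{"wx":0,"wy":0,"wz":5.8,"dx":0.428,"dy":-0.419,"dz":0.075,"hand":-1},{"wx":0,"wy":0,"wz":5.8,"dx":0.428,"dy":-0.419,"dz":0.075,"hand":-1}]'
python3 - <<'E'
from h import *; import cv2
from plant import sensors
s=sensors.state();print(s["joint_pos"],s["contact_force"])
p,d,P=cloud("top"); a=p[130:290,190:390,::-1]
p,d,P=cloud("scene"); b=p[130:290,190:390,::-1]
cv2.imwrite("pics/c3.png",np.hstack([cv2.resize(x,None,fx=2,fy=2,interpolation=cv2.INTER_CUBIC) for x in(a,b)]))
E
```

```text
time: 2.53
tool_pos: [0.4937, -0.0764, 0.1515]
tool_rot: [0.0, 0.999, 0.053, -0.0]
contact_force: [0.1, -0.2, 0.9]
gripper_width: 0.006
[-3.02378876e-01 -1.90019975e-01  1.97945353e+00 -4.01263709e-04
  1.35211078e+00  1.16239569e+00] [ 0.13460783 -0.16806676  0.85931022]
```

View pics/c3.png

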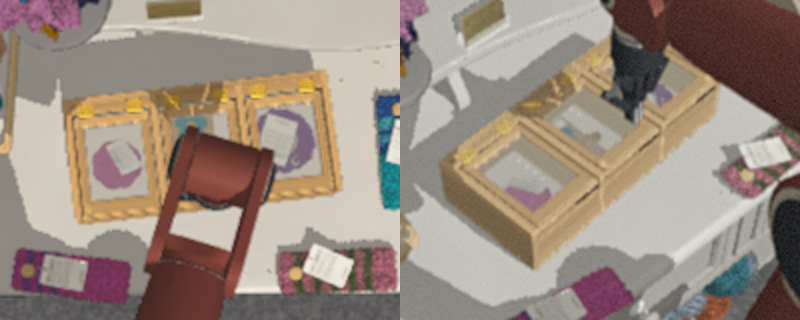

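The fingers are over the middle lid's front bar (right pane, tip about (632,118)). Next I descend to just above it.

```bash
python3 -m pendant '[{"wx":0,"wy":0,"wz":0,"dx":0,"dy":0,"dz":0.035,"hand":-1},{"wx":0,"wy":0,"wz":0,"dx":0,"dy":0,"dz":0.05,"hand":-1},{"wx":0,"wy":0,"wz":0,"dx":0,"dy":0,"dz":0.053,"hand":-1},{"wx":0,"wy":0,"wz":0,"dx":0,"dy":0,"dz":0.055,"hand":-1},{"wx":0,"wy":0,"wz":0,"dx":0,"dy":0,"dz":0.056,"hand":-1},{"wx":0,"wy":0,"wz":0,"dx":0,"dy":0,"dz":0.057,"hand":-1},{"wx":0,"wy":0,"wz":0,"dx":0,"dy":0,"dz":0.057,"hand":-1}]'
```

```text
time: 3.22
tool_pos: [0.4947, -0.0766, 0.0957]
tool_rot: [0.0, 0.999, 0.053, 0.001]
contact_force: [-0.1, 0.0, 0.3]
gripper_width: 0.001
```

```bash
python3 -m pendant '[{"wx":0,"wy":0,"wz":0,"dx":0,"dy":0,"dz":0.001,"hand":-1},{"wx":0,"wy":0,"wz":0,"dx":0,"dy":0,"dz":0.002,"hand":-1},{"wx":0,"wy":0,"wz":0,"dx":0,"dy":0,"dz":0.003,"hand":-1},{"wx":0,"wy":0,"wz":0,"dx":0,"dy":0,"dz":0.004,"hand":-1},{"wx":0,"wy":0,"wz":0,"dx":0,"dy":0,"dz":0.004,"hand":-1}]';python3 -m pendant '[{"wx":0,"wy":0,"wz":0,"dx":0,"dy":0,"dz":0.001,"hand":-1},{"wx":0,"wy":0,"wz":0,"dx":0,"dy":0,"dz":0.001,"hand":-1}]'
```

```text
time: 3.63
tool_pos: [0.4946, -0.0765, 0.0914]
tool_rot: [0.001, 0.999, 0.053, 0.001]
contact_force: [-0.9, -0.7, 4.7]
gripper_width: 0.001
time: 3.8
tool_pos: [0.4947, -0.0765, 0.0903]
tool_rot: [0.001, 0.999, 0.053, 0.001]
contact_force: [-0.9, -1.5, 4.8]
gripper_width: 0.001
```

```bash
for i in 1; do python3 -m pendant '[{"wx":0,"wy":0,"wz":0,"dx":0,"dy":0,"dz":0.001,"hand":-1},{"wx":0,"wy":0,"wz":0,"dx":0,"dy":0,"dz":0.001,"hand":-1}]'; python3 -m pendant '[{"wx":0,"wy":0,"wz":0,"dx":0,"dy":0,"dz":0.0007,"hand":-1},{"wx":0,"wy":0,"wz":0,"dx":0,"dy":0,"dz":0.0007,"hand":-1}]'; done
```

```text
time: 3.97
tool_pos: [0.4946, -0.0764, 0.0891]
tool_rot: [0.001, 0.999, 0.053, 0.001]
contact_force: [-0.0, -2.0, 4.5]
gripper_width: 0.0
time: 4.13
tool_pos: [0.4946, -0.0764, 0.0884]
tool_rot: [0.0, 0.999, 0.053, 0.001]
contact_force: [0.2, -1.9, 4.7]
gripper_width: -0.001
```

The force plateaued at about 4.7 N with the edge about 6.5 mm down, so the catch has probably tripped. I'll withdraw up and back, then look.

```bash
python3 -m pendant '[{"wx":0,"wy":0,"wz":0,"dx":-0.005,"dy":0,"dz":-0.04,"hand":-1},{"wx":0,"wy":0,"wz":0,"dx":-0.02,"dy":0,"dz":-0.07,"hand":-1},{"wx":0,"wy":0,"wz":0,"dx":-0.05,"dy":0,"dz":-0.09,"hand":-1},{"wx":0,"wy":7,"wz":0,"dx":-0.08,"dy":0,"dz":-0.09,"hand":-1},{"wx":0,"wy":14,"wz":0,"dx":-0.1,"dy":0,"dz":-0.09,"hand":-1},{"wx":0,"wy":21,"wz":0,"dx":-0.1,"dy":0,"dz":-0.09,"hand":-1},{"wx":0,"wy":28,"wz":0,"dx":-0.1,"dy":0,"dz":-0.09,"hand":-1},{"wx":0,"wy":35,"wz":0,"dx":-0.1,"dy":0,"dz":-0.09,"hand":-1},{"wx":0,"wy":40,"wz":0,"dx":-0.1,"dy":0,"dz":-0.09,"hand":-1},{"wx":0,"wy":40,"wz":0,"dx":-0.1,"dy":0,"dz":-0.09,"hand":-1},{"wx":0,"wy":40,"wz":0,"dx":-0.1,"dy":0,"dz":-0.09,"hand":-1}]'
python3 - <<'E'
from h import *; import cv2
from plant import sensors
s=sensors.state();print(s["joint_pos"],s["tool_rot"])
p,d,P=cloud("top"); a=p[130:290,190:390,::-1]
p,d,P=cloud("scene"); b=p[130:290,190:390,::-1]
cv2.imwrite("pics/c4.png",np.hstack([cv2.resize(x,None,fx=2,fy=2,interpolation=cv2.INTER_CUBIC) for x in(a,b)]))
E
```

```text
time: 5.05
tool_pos: [0.4109, -0.0953, 0.173]
tool_rot: [-0.023, 0.94, 0.05, 0.335]
contact_force: [-0.8, 0.0, -0.3]
gripper_width: -0.001
[-0.74650067 -1.00931672  2.54735995  0.55002069  1.17610604  0.6150682 ] [-0.02256491  0.94048751  0.04960426  0.33543031]
```

View pics/c4.png

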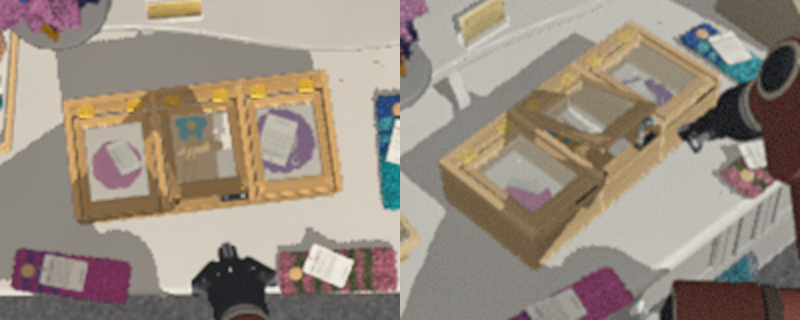

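The middle lid is ajar and the other two are shut. The tool is tilted about 39° forward in front of the lid, so I'll slide the fingertips in under the edge along the tool axis.

```bash
python3 -m pendant '[{"wx":0,"wy":0,"wz":0,"dx":0.01,"dy":-0.02,"dz":0.01,"hand":-1},{"wx":0,"wy":0,"wz":0,"dx":0.015,"dy":-0.021,"dz":0.03,"hand":-1},{"wx":0,"wy":0,"wz":0,"dx":0.015,"dy":-0.021,"dz":0.05,"hand":-1},{"wx":0,"wy":0,"wz":0,"dx":0.015,"dy":-0.021,"dz":0.07,"hand":-1},{"wx":0,"wy":0,"wz":0,"dx":0.015,"dy":-0.021,"dz":0.08,"hand":-1},{"wx":0,"wy":0,"wz":0,"dx":0.015,"dy":-0.021,"dz":0.08,"hand":-1}]'
cat > w.py <<'E'
from plant import sensors; import numpy as np
from scipy.spatial.transform import Rotation as R
s=sensors.state(); c=np.cos(.1058);n=np.sin(.1058); d=s["tool_pos"]-[.5814,-.0662,0]
r=R.from_quat(s["tool_rot"],scalar_first=True).as_matrix(); C=np.array([[c,n,0],[-n,c,0],[0,0,1]])
print("case",(C@d).round(4),"F",s["contact_force"].round(1),"\naxes cols\n",(C@r).round(3),"\n",s["joint_pos"].round(2),s["time"])
E
python3 w.py
```

```text
time: 5.65
tool_pos: [0.4724, -0.0653, 0.1229]
tool_rot: [-0.023, 0.94, 0.053, 0.336]
contact_force: [-1.7, 0.1, -0.0]
gripper_width: 0.002
case [-0.1083  0.0124  0.1229] F [-1.7  0.1 -0. ] 
axes cols
 [[ 0.773  0.01   0.634]
 [ 0.003 -1.     0.012]
 [ 0.634 -0.007 -0.773]] 
 [-0.53 -0.7   2.49  0.54  0.85  0.67] 5.65
```

```bash
python3 -m pendant '[{"wx":0,"wy":0,"wz":0,"dx":-0.003,"dy":0,"dz":0.015,"hand":-1},{"wx":0,"wy":0,"wz":0,"dx":-0.003,"dy":0,"dz":0.03,"hand":-1},{"wx":0,"wy":0,"wz":0,"dx":-0.003,"dy":0,"dz":0.04,"hand":-1},{"wx":0,"wy":0,"wz":0,"dx":-0.003,"dy":0,"dz":0.04,"hand":-1}]'; python3 w.py
python3 - <<'E'
from h import *; import cv2
p,d,P=cloud("scene"); cv2.imwrite("pics/c5.png",cv2.resize(p[130:260,190:390,::-1],None,fx=4,fy=4,interpolation=cv2.INTER_CUBIC))
E
```

```text
time: 5.98
tool_pos: [0.4954, -0.0635, 0.091]
tool_rot: [-0.022, 0.94, 0.052, 0.337]
contact_force: [0.3, -0.1, -0.3]
gripper_width: -0.001
case [-0.0852  0.0117  0.091 ] F [ 0.3 -0.1 -0.3] 
axes cols
 [[ 0.772  0.008  0.636]
 [ 0.002 -1.     0.01 ]
 [ 0.636 -0.006 -0.772]] 
 [-0.49 -0.54  2.46  0.58  0.72  0.63] 5.9833
```

View pics/c5.png

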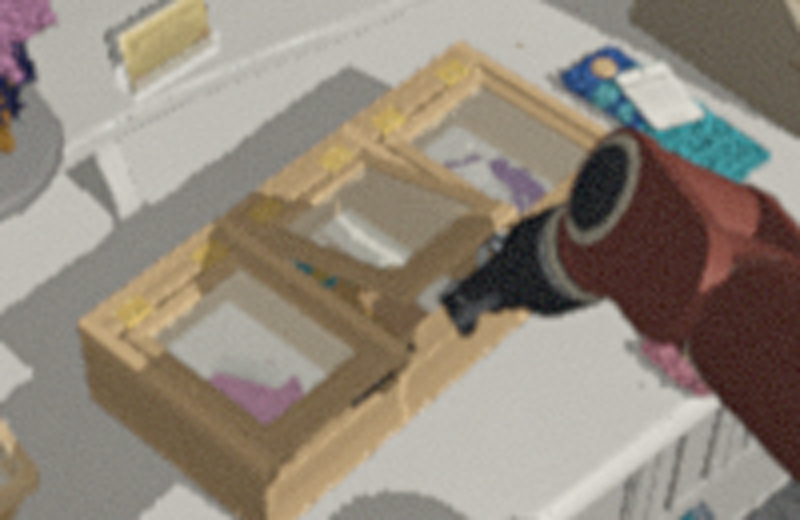

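The fingertips are under the ajar front edge (around px (460,310)) with no contact force. Next I lift along the lid's arc, first to about 0.9 rad.

```bash
python3 -m pendant '[{"wx":0,"wy":0,"wz":0,"dx":0.005,"dy":0,"dz":-0.008,"hand":-1},{"wx":0,"wy":0,"wz":0,"dx":0.011,"dy":0,"dz":-0.016,"hand":-1},{"wx":0,"wy":0,"wz":0,"dx":0.02,"dy":0,"dz":-0.022,"hand":-1},{"wx":0,"wy":0,"wz":0,"dx":0.03,"dy":0,"dz":-0.028,"hand":-1},{"wx":0,"wy":0,"wz":0,"dx":0.04,"dy":0,"dz":-0.034,"hand":-1},{"wx":0,"wy":0,"wz":0,"dx":0.052,"dy":0,"dz":-0.038,"hand":-1},{"wx":0,"wy":0,"wz":0,"dx":0.063,"dy":0,"dz":-0.042,"hand":-1},{"wx":0,"wy":0,"wz":0,"dx":0.075,"dy":0,"dz":-0.045,"hand":-1},{"wx":0,"wy":0,"wz":0,"dx":0.086,"dy":0,"dz":-0.047,"hand":-1},{"wx":0,"wy":0,"wz":0,"dx":0.097,"dy":0,"dz":-0.047,"hand":-1}]'; python3 w.py
python3 - <<'E'
from h import *; import cv2
p,d,P=cloud("scene"); cv2.imwrite("pics/c6.png",cv2.resize(p[110:260,190:390,::-1],None,fx=4,fy=4,interpolation=cv2.INTER_CUBIC))
E
```

```text
time: 6.87
tool_pos: [0.5406, -0.06, 0.19]
tool_rot: [-0.021, 0.94, 0.051, 0.338]
contact_force: [-3.0, 0.2, -0.1]
gripper_width: -0.0
case [-0.0399  0.0104  0.19  ] F [-3.   0.2 -0.1] 
axes cols
 [[ 0.771  0.005  0.637]
 [ 0.001 -1.     0.008]
 [ 0.637 -0.005 -0.771]] 
 [-0.42 -0.54  2.28  0.46  0.84  0.83] 6.8667
```

View pics/c6.png

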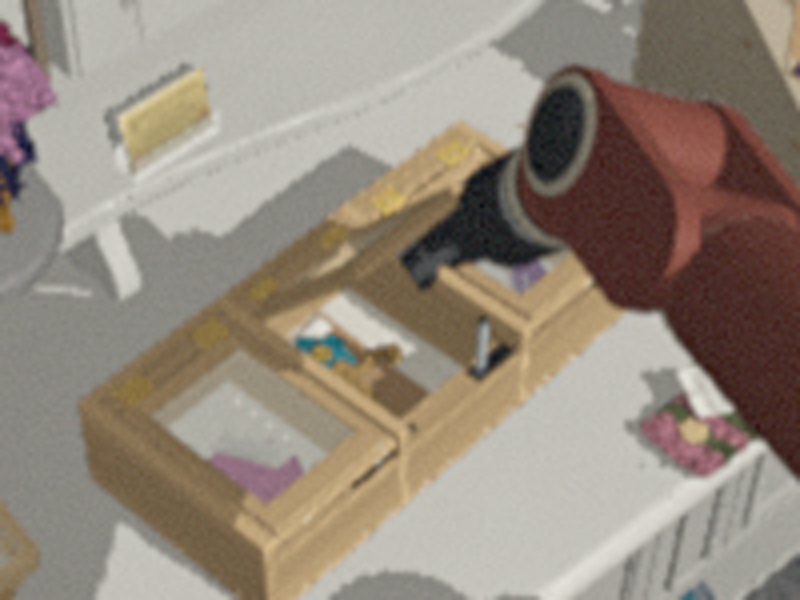

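The middle lid is riding up on the fingers at about 0.9 rad, with the card at (330,350) exposed and the neighbours shut. I'll push it past upright.

```bash
python3 -m pendant '[{"wx":0,"wy":0,"wz":0,"dx":0.012,"dy":0,"dz":0.001,"hand":-1},{"wx":0,"wy":0,"wz":0,"dx":0.024,"dy":0,"dz":0.001,"hand":-1},{"wx":0,"wy":0,"wz":0,"dx":0.036,"dy":0,"dz":0.002,"hand":-1},{"wx":0,"wy":0,"wz":0,"dx":0.047,"dy":0,"dz":0.004,"hand":-1},{"wx":0,"wy":0,"wz":0,"dx":0.057,"dy":0,"dz":0.007,"hand":-1},{"wx":0,"wy":0,"wz":0,"dx":0.066,"dy":0,"dz":0.011,"hand":-1},{"wx":0,"wy":0,"wz":0,"dx":0.075,"dy":0,"dz":0.015,"hand":-1},{"wx":0,"wy":0,"wz":0,"dx":0.084,"dy":0,"dz":0.02,"hand":-1},{"wx":0,"wy":0,"wz":0,"dx":0.092,"dy":0,"dz":0.025,"hand":-1},{"wx":0,"wy":0,"wz":0,"dx":0.1,"dy":0,"dz":0.031,"hand":-1},{"wx":0,"wy":0,"wz":0,"dx":0.105,"dy":0,"dz":0.035,"hand":-1},{"wx":0,"wy":0,"wz":0,"dx":0.109,"dy":0,"dz":0.038,"hand":-1},{"wx":0,"wy":0,"wz":0,"dx":0.109,"dy":0,"dz":0.038,"hand":-1},{"wx":0,"wy":0,"wz":0,"dx":0.109,"dy":0,"dz":0.038,"hand":-1}]'; python3 w.py
python3 - <<'E'
from h import *; import cv2
p,d,P=cloud("scene"); cv2.imwrite("pics/c7.png",cv2.resize(p[110:260,190:390,::-1],None,fx=4,fy=4,interpolation=cv2.INTER_CUBIC))
E
```

```text
time: 8.08
tool_pos: [0.6472, -0.0482, 0.2283]
tool_rot: [-0.022, 0.94, 0.051, 0.337]
contact_force: [0.6, 0.4, 0.3]
gripper_width: -0.0
case [0.0673 0.011  0.2283] F [0.6 0.4 0.3] 
axes cols
 [[ 0.772  0.005  0.636]
 [ 0.    -1.     0.008]
 [ 0.636 -0.006 -0.772]] 
 [-0.3  -0.27  2.02  0.38  0.78  0.97] 8.0833
```

View pics/c7.png

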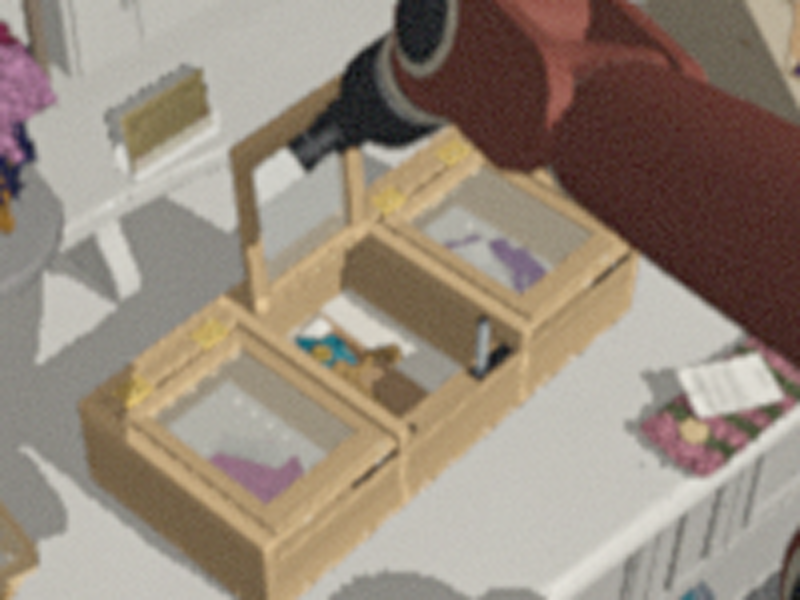

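The lid is past upright and the contact force has gone. I'll back away horizontally and check.

```bash
python3 -m pendant '[{"wx":0,"wy":0,"wz":0,"dx":-0.014,"dy":0,"dz":-0.014,"hand":-1},{"wx":0,"wy":0,"wz":0,"dx":-0.035,"dy":0,"dz":-0.035,"hand":-1},{"wx":0,"wy":0,"wz":0,"dx":-0.06,"dy":0,"dz":-0.06,"hand":-1},{"wx":0,"wy":0,"wz":0,"dx":-0.085,"dy":0,"dz":-0.085,"hand":-1},{"wx":0,"wy":0,"wz":0,"dx":-0.11,"dy":0,"dz":-0.11,"hand":-1},{"wx":0,"wy":0,"wz":0,"dx":-0.13,"dy":0,"dz":-0.13,"hand":-1},{"wx":0,"wy":0,"wz":0,"dx":-0.14,"dy":0,"dz":-0.142,"hand":-1},{"wx":0,"wy":0,"wz":0,"dx":-0.14,"dy":0,"dz":-0.142,"hand":-1},{"wx":0,"wy":0,"wz":0,"dx":-0.14,"dy":0,"dz":-0.142,"hand":-1},{"wx":0,"wy":0,"wz":0,"dx":-0.14,"dy":0,"dz":-0.142,"hand":-1},{"wx":0,"wy":0,"wz":0,"dx":-0.14,"dy":0,"dz":-0.142,"hand":-1},{"wx":0,"wy":0,"wz":0,"dx":-0.14,"dy":0,"dz":-0.142,"hand":-1}]'; python3 w.py
python3 - <<'E'
from h import *; import cv2
a,d,P=cloud("top"); b,d,P=cloud("scene")
cv2.imwrite("pics/c8.png",np.hstack([cv2.resize(x[110:290,190:390,::-1],None,fx=2,fy=2,interpolation=cv2.INTER_CUBIC) for x in(a,b)]))
Q=(P-[.5814,-.0662,0])@np.array([[.9944,-.1056,0],[.1056,.9944,0],[0,0,1]])
m=(d>0)&(abs(Q[...,1])<.065)&(Q[...,0]>.02)&(Q[...,0]<.16)&(Q[...,2]>.12)&(Q[...,2]<.28)
q=Q[m]; f=np.polyfit(q[:,2],q[:,0],1); print(m.sum(),"lid lean dx/dz",f, "theta",np.pi/2+np.arctan(f[0]),q[:,2].max())
E
```

```text
time: 9.13
tool_pos: [0.4503, -0.07, 0.2484]
tool_rot: [-0.022, 0.94, 0.052, 0.337]
contact_force: [-0.0, 0.2, 0.2]
gripper_width: 0.001
case [-0.1308  0.0101  0.2484] F [-0.   0.2  0.2] 
axes cols
 [[ 0.772  0.006  0.635]
 [ 0.    -1.     0.009]
 [ 0.635 -0.007 -0.772]] 
 [-0.58 -0.91  2.38  0.47  1.15  0.8 ] 9.1333
1185 lid lean dx/dz [0.0946133  0.06638596] theta 1.6651288140930864 0.2582944078501561
```

View pics/c8.png

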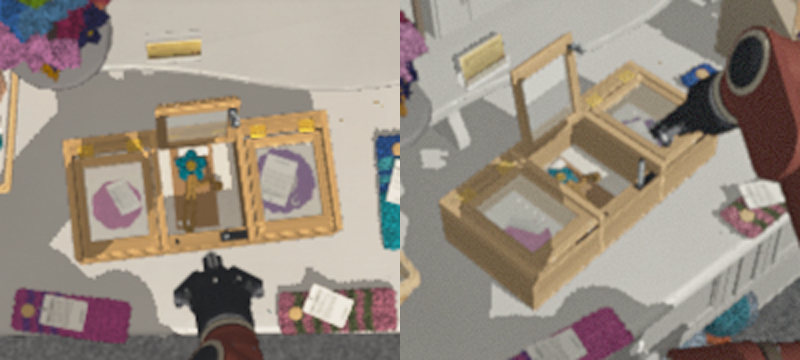

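The middle lid leans back open by itself (fit about 1.67 rad), the side lids are shut, the goods and sleeves are in place, and the robot is clear.

```bash
python3 -c "
from plant import job; print(job.job_done())"
```

```text
the job is handed in; nothing more can be done
None
```

The middle compartment, which holds the hair tie on its kraft card, is now open. Its lid leans back by itself and the other two lids are still shut.

- **What I did:** I pressed the front bar down about 6.5 mm with the fingers shut, backed off so the lid sprang ajar, then put the fingertips under its edge. I pushed it up and over and withdrew. The readings between moves never showed more than about 5 N. The robot's clock stood at about 9 s of the 48 s at the last check.
- **Last checks:** The final pictures show the middle lid open and the other two shut. The card, the round goods, and the two front sleeves looked undisturbed. The left coaster pile was outside the final crops and the right sleeve only partly in them; I never moved near either. Contact force was about zero with the tool clear of everything.
- **Disagreements:** A rough depth fit put the lid at 1.67 rad. That is past upright but slightly short of the nominal 1.72 stop, within the fit's accuracy. My first move command was refused because it left out some fields, and nothing moved. I took the catch as tripped when the press force levelled off near 4.7 N, just under the stated 6 to 10 N. The picture of the lid ajar then confirmed it.

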